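# Clear the drip plate, then grease the brass gate's pivot

## Robot

A 7-joint arm with a two-finger parallel gripper is mounted at the origin on the work surface. World frame = base frame: x ahead of the robot, y to its left, z up, the work surface at z = 0. Lengths are in m, angles in degrees, forces in N, time in s.
With the tool pointing down it reaches from about 0.425 to 0.875 m from the base axis. Payload 4.7 kg.
Tool frame: the origin (TCP) lies at the very end of the fingers, on their centre line; the grasp point (between the pads) lies 19 mm behind it; z points along the fingers, y is the line along which they close (so a half turn about z gives the same grasp; the last joint's range is limited). The gripper opens to 87 mm and grips with 3 to 60 N. Pads are 19 mm wide; open, the fingers measure 117 mm over their backs; the gripper's body (75 mm by 190 mm) begins 51 mm behind the grasp point.
Start: joints at [-74.192, 18.392, -4.016, 83.108, 1.295, 78.541, -3.26], TCP at [0.168, 0.628, 0.223] pointing down, gripper open.
Joint ranges: [-163.93, 163.93], [-17.29, 119.83], [-79.2, 71.16], [3.27, 140.29], [-89.18, 269.18], [5.43, 117.66], [-154.24, 154.24]. Speed limits (degrees/s): [147.25, 147.25, 180, 180, 180, 180, 180].

## Interface

Orientations are given as a 3x3 rotation matrix whose columns are the frame's x, y, z axes.
In Python, from plant import robot gives the robot as it stands.
- The arm moves only by the tool step_arm, never from a script. Its argument "moves" is a list of rows, each a list of 7 numbers: the closure, from 0 (fully open) to 1 (shut), then the shift along the tool's x, y, z in mm, then the turn, a rotation vector about the tool's x, y, z in rad. In form: [[gripper, tx, ty, tz, ax, ay, az], ...]. A call has exactly 10 rows; each row shifts and turns the commanded pose from where the row before left it, along the tool's axes as they then stand; what a row does not reach is not made up. A row lasts 1/12 s, in which the tool goes at most 41.7 mm and 7.16 degrees, less where a joint would pass 70% of its speed; a pose out of reach is approached as far as the arm can. A call with a gripper value outside its range is refused whole. The fingers move at their own pace and stop on an object; "squeeze" is the grip in N (left out, the last holds). Time passes only in rows, so rows that do not move let the fingers close, or fill a call up. It gives the time, the measured TCP pose, the force, the opening and the grip force at its end, in the units of the state.
- robot.observe(): the state, without advancing time (a new reading comes with each control period).
- robot.grab_frame(name): name is "scene" or "top"; returns a dict with "color" (384x512x3 uint8, red, green, blue), "range_z" (384x512 float32, m along the optical axis (not along the pixel's ray), 0 where there is no reading), "fx", "fy", "cx", "cy" (pixels), "position" and "attitude" of the camera in the world. Camera axes: x right, y up, looking along -z (the intrinsics and any distortion apply to the point x, -y, -z); pixel columns grow to the right and rows downward; lengths in m; the calibration is good to about 2 mm. A picture is of the moment at which its call begins.
- robot.sign_off(): hands the job in; it is judged then, once.
The state is a dict: "time": time; "joints": joint angles; "dq": joint speeds; "joint_torque": joint torques, N m; "eef_pos": TCP position; "eef_rot": TCP orientation; "ft_force": force on the tool from outside, world axes, zero at the start; "moment": the same for the moment, N m; "grip_width": finger opening in m; "grasp_force": force on a finger pad.
Only numpy, scipy, OpenCV 4.12 (cv2) and the standard library are available. Lean on these libraries where they do the work, as an engineer would, in place of code of your own. Each camera call takes 0.05 s, during which the arm holds its last target. There are 200 camera calls.

## Task

Pick the green tin off the metal drip plate and stack it squarely on top of the column of two tins, edges in line, and let go of it. Then take the red grease gun out of its stand, press its mouth squarely along the axis of the tilted grease nipple on the gate's pivot block until it snaps on, push on so that the sprung nipple sinks fully into its block, and finish while still gripping the gun and holding the nipple down. Leave the gate shut, the two lower tins where they stand, and the other things on the bench alone.

Things in the scene. Friction and masses are not known exactly. Their poses are not given: they have to be found in the camera images.
- tin_green_c (a point): Centre of the green enamel closed tin (loose, 0.08 to 0.17 kg): 84 mm along its x, 56 mm along its y (grip this width), 28 mm high (z up). It starts lying on the 4 mm thick bare-metal drip plate in front of the pivot block, its long side pointing roughly at the block (about 90 mm from the nipple).
- tin_mid_c (a point): Centre of the blue tin, same size as the green one (84 x 56 x 28 mm), the upper of the column of two; the green tin goes on top of it, long sides in line: green centre 28 mm above this point.
- tin_low_c (a point): Centre of the white tin, same size, the lower of the column; it stands on a fixed 4 mm cork mat, 110 x 85 mm.
- gun_grip (a point): Push-type grease gun (loose, round, 0.18 kg): point on its axis in the middle of the red barrel (28 mm diameter, 50 mm long; grip here), 71 mm from the mouth; z runs along the axis from mouth to tail. A dark flange, 44 mm diameter, 6 mm thick, has its top 25 mm below this point: fingertips may bear on it to press. Steel cap 31 mm diameter, 6 mm thick, on the tail end of the barrel.
- gun_mouth (a point): Mouth of the gun, on its axis at the very end of the steel nose (24 mm diameter, 40 mm long from mouth to flange), 71 mm from gun_grip along the gun's -z. The bore is 14 mm wide at the lip, 4 mm deep, then 19 mm wide up to 24 mm deep.
- nipple_seat (a point): Top of the 24 mm brass shoulder of the tilted nipple, on its axis, 70 mm above the bench: the gun's mouth comes to rest here. z is the nipple's axis, outwards; it leans 0.35 rad off vertical, away from the rack, over the drip plate. The stem, 11 mm thick, coned to 4 mm, stands 20 mm above this point; four sprung balls 9 mm above it bulge to 18 mm and snap into the bore at 5 to 8 N.
- nipple (a joint): How far the sprung nipple is pushed in along its axis, m: 0 out (start), 0.012 fully in; nipple_seat sinks with it. The spring takes 7.4 N before it starts to sink, 12.8 N fully in, and pushes it out again when let go. Its fixed dark steel block is 60 x 70 mm, 40 mm high.
- gate (a joint): Opening angle of the small brass gate (rad): 0 shut (start).
- gate_tip (a point): Top corner of the free end of the brass gate, 75 mm above the bench; the gate runs 132 mm from its pin beside the pivot block; behind it lies a fixed low rack of blackwood joints, 82 mm high.
- file_c (a point): Tone-hole file with beech handle, lying, 220 mm long, 22 mm high (bystander).
- key_c (a point): Nickel speaker key, 67 mm long, 8 mm high (bystander).
- jar: Amber grease jar with black cap, 52 mm diameter, 50 mm tall, origin under its centre (bystander).
- barrel: Blackwood clarinet barrel with nickel rings, standing, 36 mm diameter, 62 mm tall, origin under its centre (bystander).
- driver: Screwdriver with yellow handle, 150 mm long, lying (bystander).
- tin_green: The green tin itself, origin under its centre (point tin_green_c is 14 mm above it).
- gun: The whole grease gun, 102 mm long, origin at its mouth. It starts upright, nose down, in a fixed black cup-shaped stand (36 mm tall, 34 mm across the cup, 56 mm across the foot, bore 27 mm, floor 6 mm thick): lift it 40 mm or more straight up to clear it.

How it is judged (in metres and radians):
On the way, in this order (a step that is already met when the one before it is completed fails the run):
1. the green tin rests squarely on the column and is let go (horizontal distance between each of tin_green_c, tin_low_c and tin_mid_c below 0.008 m and z of tin_green_c in the frame of tin_mid_c between 0.024 and 0.031 m and angle between the x axis of each of tin_green_c, tin_low_c and the x axis of tin_mid_c, either way round below 0.15 rad and angle between tin_green_c's own z axis and vertical below 0.06 rad and contact force between the fingers and tin_green below 0.2 N and distance of tin_low_c from where it was at the start of the episode below 0.015 m and linear speed of tin_green below 0.02 m/s), for 0.2 s.
2. the gun is snapped squarely onto the nipple (z of gun_mouth in the frame of nipple_seat between -0.003 and 0.0035 m and distance between gun_mouth and nipple_seat below 0.006 m and angle between the z axis of gun_grip and the z axis of nipple_seat, either way round below 0.12 rad), for 0.1 s.
At the end, for the whole second after the job is handed in: Gun snapped on the nipple (mouth within 3.5 mm of the seat, axes within 0.12 rad), fingers gripping it and holding the nipple 7 mm or more in; green tin let go, flat on the blue one (8 mm, 0.15 rad); lower tins in line likewise, white one within 15 mm of its place (all of step 2 and value of joint nipple above 0.007 m and contact force between the fingers and gun above 2 N and horizontal distance between each of tin_green_c, tin_low_c and tin_mid_c below 0.008 m and z of tin_green_c in the frame of tin_mid_c between 0.024 and 0.031 m and angle between the x axis of each of tin_green_c, tin_low_c and the x axis of tin_mid_c, either way round below 0.15 rad and angle between tin_green_c's own z axis and vertical below 0.06 rad and contact force between the fingers and tin_green below 0.2 N and distance of tin_low_c from where it was at the start of the episode below 0.015 m); the arm keeps its last pose, push and grip.
It fails at once if the gate is pushed open (value of joint gate above 0.2 rad).
It fails at once if a bystander (file, key, jar, barrel or screwdriver) is moved by more than 30 mm (distance of any of file_c, key_c, jar, barrel, driver from where it was at the start of the episode above 0.03 m).
It also fails if it takes over 58 s, if anything falls off the work surface, if the arm or the gripper's body presses on something with over 40 N, if the wrist force passes 120 N, or if a joint passes its speed limit or range.

## Working session

There is one attempt and no reset: what is moved stays moved. The work goes in short steps, Python scripts to look and compute and a tool call to move; the robot and the scene stay as the last step left them, time stands still between calls to the robot, and variables do not carry over. Pictures are saved under pics/ and viewed, at most 10 in all, crops included, and the job is handed in when it is done.

Besides the shell and the picture viewer there is one more tool, called after "Emit:" by a JSON object that holds its "fn" and its "kwargs". step_arm: Moves the arm, as the interface text tells. Its arguments: {"type":"object","properties":{"moves":{"type":"array"},"squeeze":{"type":"number"}},"required":["moves"]}

```bash
ls; mkdir -p pics; cat > h.py <<'E'
import numpy as np, cv2
from plant import robot
def grab(n):
    f=robot.grab_frame(n); f={k:(np.array(v) if isinstance(v,(list,tuple)) else v) for k,v in f.items()}
    return f
def R(f):
    a=np.array(f["attitude"],float)
    return a
def cloud(f):
    z=f["range_z"]; h,w=z.shape; u,v=np.meshgrid(np.arange(w),np.arange(h))
    c=np.stack([(u-f["cx"])/f["fx"]*z,-(v-f["cy"])/f["fy"]*z,-z],-1)
    P=c@R(f).T+np.array(f["position"]); P[z==0]=np.nan
    return P
E
python3 - <<'E'
from h import *
print(robot.observe())
for n in("scene","top"):
    f=grab(n); np.savez(f"{n}0.npz",**f)
    print({k:v for k,v in f.items() if k not in("color","range_z")})
    cv2.imwrite(f"pics/{n}0.png",cv2.resize(f["color"][...,::-1],(800,600)))
E
```

```text
pics
{'time': 0.0, 'joints': array([-74.19371298,  18.43930949,  -4.01402232,  83.17566742,
         1.29611516,  78.54010369,  -3.26034603]), 'dq': array([-0.01042474, -0.01046959,  0.0279138 , -0.07141301, -0.02360316,
        0.0733088 ,  0.03020585]), 'joint_torque': array([ 6.20728388e-04, -4.91279984e+01, -4.03493028e-01, -3.12536180e+01,
       -6.39167475e-02,  4.36382974e-02,  1.83291759e-04]), 'eef_pos': array([0.16814321, 0.62730023, 0.22145177]), 'eef_rot': array([[-9.65934541e-01,  2.58786252e-01, -3.72278613e-04],
       [ 2.58786488e-01,  9.65932712e-01, -1.88388108e-03],
       [-1.27926434e-04, -1.91604649e-03, -9.99998156e-01]]), 'ft_force': array([-0.61473503, -0.48521043, -0.3739334 ]), 'moment': array([ 0.04570522, -0.03189011, -0.00534546]), 'grasp_force': 0.0, 'grip_width': 0.08721346173505565}
{'fx': 360.08351122874234, 'fy': 360.08351122874234, 'cx': 253.93636853529958, 'cy': 185.01420122914953, 'position': array([ 1.11465102, -0.08472906,  0.85132277]), 'attitude': array([[ 0.16804679, -0.82599455,  0.53804579],
       [ 0.98577265,  0.13884566, -0.09473205],
       [ 0.00354283,  0.54631024,  0.83757541]])}
{'fx': 437.60682418356197, 'fy': 437.60682418356197, 'cx': 258.03948475041204, 'cy': 193.68340503258503, 'position': array([0.38425043, 0.01497227, 1.38830247]), 'attitude': array([[ 0.02919412,  0.98904445, -0.14470238],
       [-0.999511  ,  0.03050697,  0.0068617 ],
       [ 0.01120096,  0.1444313 ,  0.98945143]])}
```

View pics/scene0.png

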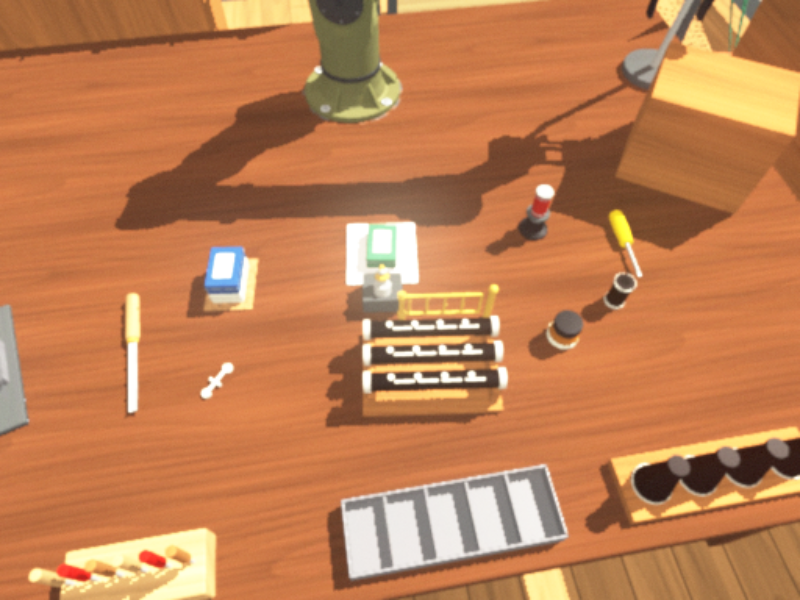

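View pics/top0.png

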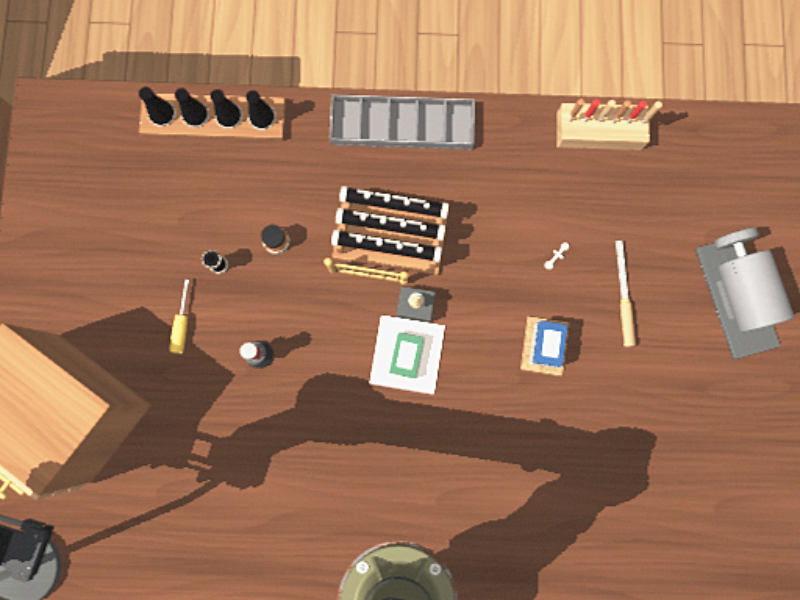

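The scene picture shows the green tin (380,245) on the plate, the blue/white column at (228,272), the gun at (540,205), the nipple at (382,280), the gate at (450,300). The top picture agrees: green (407,355), blue (550,343), gun (255,352), nipple (417,300).

```bash
cat >> h.py <<'E'
def rect(P,m,zl,zh):
    q=P[m&(P[...,2]>zl)&(P[...,2]<zh)]
    z=np.median(q[:,2]); r=cv2.minAreaRect((q[:,:2]*1000).astype(np.float32))
    return len(q),z,r
def hsv(f): return cv2.cvtColor(f["color"],cv2.COLOR_RGB2HSV).astype(int)
def fill(m):
    m=m.astype(np.uint8); c,_=cv2.findContours(m,cv2.RETR_EXTERNAL,cv2.CHAIN_APPROX_NONE)
    c=max(c,key=cv2.contourArea); o=np.zeros_like(m); cv2.drawContours(o,[c],-1,1,-1); return o>0
def ray(f,px,z):
    px=np.atleast_2d(px); d=np.stack([(px[:,0]-f["cx"])/f["fx"],-(px[:,1]-f["cy"])/f["fy"],-np.ones(len(px))],-1)@R(f).T
    o=np.array(f["position"]); return o+d*((z-o[2])/d[:,2])[:,None]
E
python3 - <<'E'
from h import *
np.set_printoptions(precision=4,suppress=True)
for n in("top","scene"):
    f=dict(np.load(f"{n}0.npz")); P=cloud(f); H=hsv(f); h,s,v=H[...,0],H[...,1],H[...,2]
    print(n)
    # table
    print("table z",np.nanmedian(P[230:260,150:230,2]) if n=="top" else np.nanmedian(P[230:250,150:220,2]))
    for nm,m,zl,zh in(("green",(h>50)&(h<90)&(s>90),.024,.045),("blue",(h>100)&(h<125)&(s>120),.05,.07)):
        roi=np.zeros(m.shape,bool); roi[120:280,120:400]=1; m=fill(m&roi)
        print(nm,m.sum(),rect(P,m,zl,zh))
        c,_=cv2.findContours(m.astype(np.uint8),cv2.RETR_EXTERNAL,cv2.CHAIN_APPROX_NONE)
        zz=.032 if nm=="green" else .06
        w=ray(f,c[0][:,0,:].astype(float),zz)[:,:2]; print("  ray rect",cv2.minAreaRect((w*1000).astype(np.float32)))
    # gun: points above 0.085 near gun
    for nm,(x0,x1,y0,y1),zs in(("gun",(.3,.55,.15,.4),(.1,.12)),("block",(.45,.65,-.12,.1),(.036,.044)),("nip",(.45,.58,-.12,.1),(.06,.1))):
        q=P[(P[...,0]>x0)&(P[...,0]<x1)&(P[...,1]>y0)&(P[...,1]<y1)&(P[...,2]>zs[0])&(P[...,2]<zs[1])]
        if len(q): print(nm,len(q),q.mean(0),q.min(0),q.max(0),cv2.minAreaRect((q[:,:2]*1000).astype(np.float32)))
E
```

```text
top
table z 0.0008967078527124528
green 55 (55, np.float64(0.032420620071173856), ((481.75921630859375, 16.35699462890625), (11.750226020812988, 78.34046173095703), 80.01155090332031))
  ray rect ((481.4464111328125, 16.396862030029297), (11.742443084716797, 77.8408203125), 79.95063781738281)
blue 478 (469, np.float64(0.06045844756922136), ((507.7301025390625, -283.65386962890625), (53.98714828491211, 81.51294708251953), 82.85777282714844))
  ray rect ((507.6664123535156, -281.7967224121094), (55.390384674072266, 82.55802154541016), 82.63408660888672)
gun 91 [0.4734 0.292  0.1087] [0.4587 0.2772 0.1003] [0.4881 0.3078 0.1146] ((473.022216796875, 292.5117492675781), (29.14601707458496, 28.65798568725586), 41.27809524536133)
block 347 [ 0.5662 -0.0166  0.0397] [ 0.4502 -0.0563  0.036 ] [0.6382 0.0763 0.0439] ((559.1533813476562, -8.112289428710938), (199.6949005126953, 116.65080261230469), 16.586355209350586)
nip 24 [ 0.5743 -0.0188  0.0816] [ 0.569  -0.0276  0.0694] [ 0.5794 -0.0092  0.0913] ((574.091796875, -18.316314697265625), (18.50553321838379, 10.214045524597168), 88.65430450439453)
scene
table z -0.0014579924642972864Traceback (most recent call last):
  File "<stdin>", line 9, in <module>
  File "h.py", line 21, in fill
    c=max(c,key=cv2.contourArea); o=np.zeros_like(m); cv2.drawContours(o,[c],-1,1,-1); return o>0
ValueError: max() iterable argument is empty
```

```bash
python3 - <<'E'
from h import *
np.set_printoptions(precision=4,suppress=True)
def rr(q): 
    (c,s,a)=cv2.minAreaRect((q[:,:2]*1000).astype(np.float32)); return np.round([*c,*s,a],1)
for n in("top","scene"):
    f=dict(np.load(f"{n}0.npz")); P=cloud(f); X,Y,Z=P[...,0],P[...,1],P[...,2]; H=hsv(f)
    print(n)
    def box(x0,x1,y0,y1,z0,z1): return (X>x0)&(X<x1)&(Y>y0)&(Y<y1)&(Z>z0)&(Z<z1)
    for nm,b in(("green",(.42,.526,-.08,.1,.027,.037)),("blue",(.42,.6,-.36,-.2,.055,.065)),("mat",(.42,.6,-.36,-.2,.002,.009)),("plate",(.38,.6,-.12,.1,.002,.008)),("guncap",(.4,.55,.2,.35,.103,.113)),("stand+foot",(.4,.55,.2,.4,.004,.05)),("block",(.5,.61,-.07,.03,.037,.043)),("nip",(.5,.605,-.07,.03,.05,.1)),("niptip",(.5,.605,-.07,.03,.083,.1)),("shoulder",(.5,.605,-.07,.03,.06,.074)),("gate",(.58,.68,-.01,.15,.05,.078)),("rack",(.6,.8,-.1,.15,.078,.1))):
        m=box(*b)
        if nm=="green":
            q=P[m]
        q=P[m]
        if len(q)>3: print(nm,len(q),"mean",q.mean(0),"z",q[:,2].max(),rr(q))
    m=(H[...,0]>45)&(H[...,0]<95)&(H[...,1]>60)&box(.4,.54,-.08,.1,.0,.05)
    q=P[m];print("greencol",len(q),rr(q), rr(q[q[:,2]>.028]))
E
python3 - <<'E'
import sys;sys.path.insert(0,'.')
from h import *
f=dict(np.load("scene0.npz")); a=f["color"][135:205,205:330,::-1]
g=dict(np.load("top0.npz")); b=g["color"][165:260,210:300,::-1]
A=cv2.resize(a,(800,448),interpolation=cv2.INTER_CUBIC)
cv2.imwrite("pics/c1.png",A)
E
```

```text
top
green 435 mean [ 0.4786 -0.0044  0.0324] z 0.036962040542636965 [479.2  -4.5  55.5  83.2  79.3]
blue 465 mean [ 0.5092 -0.2844  0.0603] z 0.06499926118134813 [ 508.7 -284.9   56.3   84.2   83.1]
mat 788 mean [ 0.5079 -0.2734  0.0042] z 0.008856136474728826 [ 510.1 -280.   159.4  179.8   89.9]
plate 1732 mean [ 0.4842 -0.0096  0.0044] z 0.00798606780776856 [489.7  -9.9 219.8 219.2  89.9]
guncap 81 mean [0.4736 0.292  0.1087] z 0.11270051048591645 [473.1 292.6  28.9  28.5  33.4]
stand+foot 514 mean [0.4739 0.2989 0.0079] z 0.04988542403010432 [474.4 299.9 147.5 199.4   0.1]
block 245 mean [ 0.5763 -0.019   0.0399] z 0.042988321788147044 [555.7 -16.5  69.8 110.5  84.2]
nip 74 mean [ 0.5848 -0.02    0.0711] z 0.09134133081529572 [586.7 -20.8  28.3  30.8  43.1]
niptip 17 mean [ 0.5768 -0.0186  0.0873] z 0.09134133081529572 [577.3 -18.   12.1  12.1   3.1]
shoulder 21 mean [ 0.5853 -0.0194  0.0694] z 0.07338411212871132 [583.9 -19.8  26.1  21.4   1.1]
gate 101 mean [0.652  0.0434 0.0714] z 0.07799920228773694 [654.4  54.6 170.8  87.2  68.7]
rack 1205 mean [0.7296 0.0381 0.0817] z 0.0972
[... 645 characters left out ...]
0.0194] z 0.04999978770994762 [492.6 312.7 107.2  46.7  51.4]
block 246 mean [ 0.583  -0.0226  0.0389] z 0.04277611629391376 [583.5 -19.9  68.6  58.2  81.2]
nip 129 mean [ 0.5875 -0.0193  0.0657] z 0.08845079836283298 [589.5 -19.2  26.7  31.2  80.8]
niptip 9 mean [ 0.5764 -0.0179  0.0862] z 0.08845079836283298 [576.1 -17.2   5.9   7.   17. ]
shoulder 45 mean [ 0.586  -0.0192  0.0684] z 0.07327069637207773 [584.  -18.6  21.7  18.8  76.8]
gate 216 mean [0.6424 0.0647 0.0697] z 0.07797740497188155 [630.5  70.1 159.9  98.9  89.9]
rack 1118 mean [0.736  0.0352 0.08  ] z 0.09607757486017632 [711.9  39.4 213.  159.1  83.1]
greencol 116 [479.9  -2.6  48.5  81.4  78.2] [479.9  -2.6  48.5  81.4  78.2]
```

View pics/c1.png

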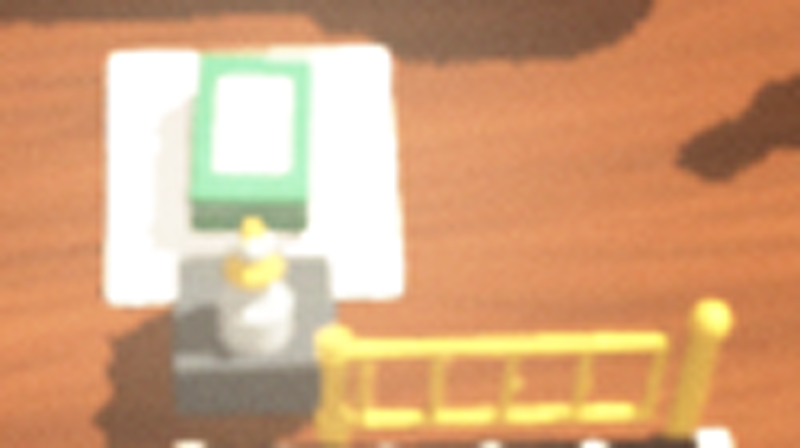

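The crop shows the green tin, long side pointing at the block (about (250,135)), and the nipple tip at (250,225), leaning toward the tin. Both views give the same positions to about 1 mm: green (0.479,-0.004), yaw -10°; blue (0.509,-0.284), yaw -7.4°; gun (0.474,0.292); nipple seat about (0.584,-0.019).

Emit:
{"fn": "step_arm", "kwargs": {"moves": [[0,-28,-16,0,0,0,0],[0,-28,-16,0,0,0,0],[0,-28,-16,0,0,0,0],[0,-28,-16,0,0,0,0],[0,-28,-16,0,0,0,0],[0,-28,-16,0,0,0,0],[0,-28,-16,0,0,0,0],[0,-28,-16,0,0,0,0],[0,-28,-16,0,0,0,0],[0,-28,-16,0,0,0,0]], "squeeze": 20}}

```text
time: 0.93
eef_pos: [0.398, 0.3994, 0.2222]
eef_rot: [[-0.966, 0.259, -0.0], [0.259, 0.966, -0.0], [0.0, -0.0, -1.0]]
ft_force: [-0.3, 1.4, -0.4]
grip_width: 0.0867
grasp_force: 0.0
```

Emit:
{"fn": "step_arm", "kwargs": {"moves": [[0,-18,-36,0,0,0,0],[0,-18,-36,0,0,0,0],[0,-18,-36,0,0,0,0],[0,-18,-36,0,0,0,0],[0,-18,-36,0,0,0,0],[0,-18,-36,0,0,0,0],[0,-18,-36,0,0,0,0],[0,-18,-36,0,0,0,0],[0,-18,-36,0,0,0,0],[0,0,0,0,0,0,-0.078]]}}

```text
time: 1.77
eef_pos: [0.4709, 0.0365, 0.2228]
eef_rot: [[-0.981, 0.194, 0.001], [0.194, 0.981, -0.003], [-0.002, -0.003, -1.0]]
ft_force: [-0.0, -1.4, 0.3]
grip_width: 0.087
grasp_force: 0.0
```

```bash
cat > g.py <<'E'
import sys; from h import *
from scipy.spatial.transform import Rotation as Ro
np.set_printoptions(precision=4,suppress=True)
def goal(p,yaw=None,z=None,ydir=None):
    s=robot.observe(); Rc=s["eef_rot"]
    if z is None: z=np.array([0,0,-1.])
    z=np.array(z)/np.linalg.norm(z)
    a=np.radians(yaw); y=np.array([np.cos(a),np.sin(a),0]); y-=z*(y@z); y/=np.linalg.norm(y)
    if y@Rc[:,1]<0: y=-y
    Rt=np.stack([np.cross(y,z),y,z],1)
    d=np.array(p)-s["eef_pos"]
    print("t",round(s["time"],2),"pos",s["eef_pos"],"now-tool mm",Rc.T@d*1000,"in goal-tool mm",Rt.T@d*1000,"rot",Ro.from_matrix(Rc.T@Rt).as_rotvec(),"j",s["joints"].round(0),"F",s["ft_force"],"w",s["grip_width"],"g",s["grasp_force"])
E
python3 -c "
from g import *; goal([.479,-.004,.016],79.7)"
```

```text
t 1.77 pos [0.4709 0.0365 0.2228] now-tool mm [-15.4419 -37.5513 206.8932] in goal-tool mm [-15.1888 -38.3619 206.7632] rot [-0.0028  0.0016 -0.0156] j [-35.  -5.  26. 108.   2.  76.  69.] F [-0.0393 -1.4335  0.3304] w 0.08699835592013332 g 0.0
```

Emit:
{"fn": "step_arm", "kwargs": {"moves": [[0,-5,-13,0,0,0,0],[0,-5,-13,0,0,0,0],[0,-5,-12,0,0,0,0],[0,0,0,30,0,0,0],[0,0,0,30,0,0,0],[0,0,0,30,0,0,0],[0,0,0,30,0,0,0],[0,0,0,20,0,0,0],[0,0,0,0,0,0,0],[0,0,0,0,0,0,0]]}}

```text
time: 2.6
eef_pos: [0.4768, 0.0057, 0.0819]
eef_rot: [[-0.983, 0.183, -0.002], [0.183, 0.983, -0.001], [0.002, -0.001, -1.0]]
ft_force: [-0.3, 0.3, 1.0]
grip_width: 0.0869
grasp_force: 0.0
```

```bash
python3 -c "
from g import *; goal([.479,-.004,.016],79.7)
f=grab('scene'); cv2.imwrite('pics/s1.png',cv2.resize(f['color'][110:230,170:330,::-1],(800,600)))"
```

```text
t 2.6 pos [0.4768 0.0057 0.0819] now-tool mm [-4.0531 -9.0077 65.9112] in goal-tool mm [-3.8655 -9.1087 65.9086] rot [-0.0013 -0.0023 -0.0042] j [-32.   4.  30. 117.  -2.  59.  78.] F [-0.2678  0.3413  1.0383] w 0.08693337253522437 g 0.0
```

View pics/s1.png

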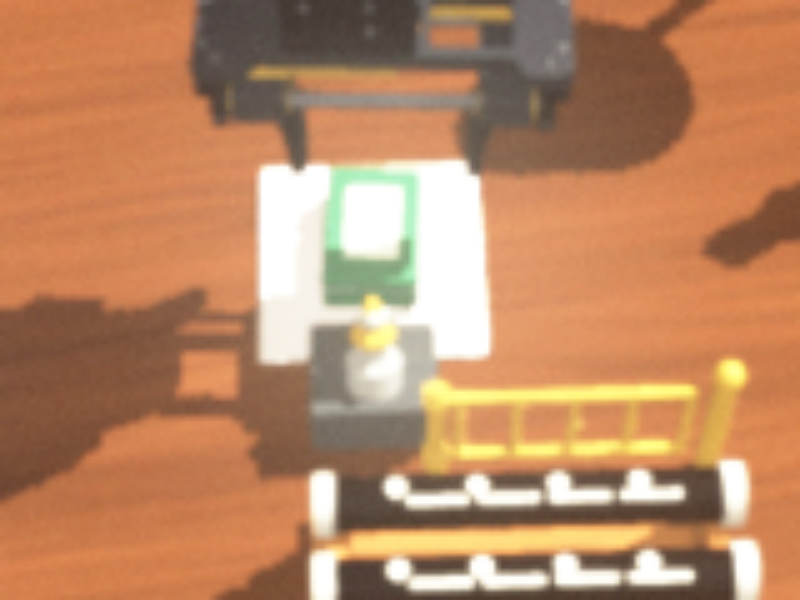

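The gripper's wide side (190 mm, (380,50)) runs across y, so the nipple at (372,300) is clear; fingertips at (300,165) and (475,165) straddle the tin.

Emit:
{"fn": "step_arm", "kwargs": {"moves": [[0,-4,-9,0,0,0,0],[0,0,0,20,0,0,0],[0,0,0,20,0,0,0],[0,0,0,16,0,0,0],[0,0,0,9,0,0,0],[0,0,0,0,0,0,0],[0.6,0,0,0,0,0,0],[0.6,0,0,0,0,0,0],[0.6,0,0,0,0,0,0],[0.6,0,0,0,0,0,0]]}}

```text
time: 3.48
eef_pos: [0.4809, -0.0036, 0.0186]
eef_rot: [[-0.983, 0.183, 0.002], [0.183, 0.983, 0.001], [-0.002, 0.001, -1.0]]
ft_force: [0.2, 0.4, -0.6]
grip_width: 0.0682
grasp_force: 0.0
```

Emit:
{"fn": "step_arm", "kwargs": {"moves": [[0.6,0,0,0,0,0,0],[0.6,0,0,0,0,0,0],[0.6,0,0,0,0,0,0],[0.6,0,0,-10,0,0,0],[0.6,0,0,-20,0,0,0],[0.6,0,0,-30,0,0,0],[0.6,0,0,-30,0,0,0],[0.6,0,0,-30,0,0,0],[0.6,0,0,0,0,0,0],[0.6,0,0,0,0,0,0]]}}

```text
time: 4.32
eef_pos: [0.4813, -0.0036, 0.1396]
eef_rot: [[-0.983, 0.183, 0.004], [0.183, 0.983, 0.001], [-0.004, 0.002, -1.0]]
ft_force: [-0.5, 1.2, -1.3]
grip_width: 0.0562
grasp_force: 20.0
```

```bash
python3 -c "
from g import *; goal([.5088,-.2845,.13],82.6)"
```

```text
t 4.32 pos [ 0.4813 -0.0036  0.1396] now-tool mm [ -78.3241 -271.1712    9.3399] in goal-tool mm [ -63.4239 -275.0284    9.6185] rot [ 0.002   0.0039 -0.0547] j [-33.   0.  30. 114.  -0.  66.  77.] F [-0.4567  1.1707 -1.321 ] w 0.056184555948424655 g 19.999768137931824
```

Emit:
{"fn": "step_arm", "kwargs": {"moves": [[0.6,-10,-34,0,0,0,0],[0.6,-10,-34,0,0,0,0],[0.6,-10,-34,0,0,0,0],[0.6,-10,-34,0,0,0,0],[0.6,-10,-34,0,0,0,0],[0.6,-10,-34,0,0,0,0],[0.6,-10,-34,0,0,0,0],[0.6,-10,-33,0,0,0,0],[0.6,0,0,0,0,0,-0.055],[0.6,0,0,0,0,0,0]]}}

```text
time: 5.15
eef_pos: [0.507, -0.2872, 0.1357]
eef_rot: [[-0.991, 0.132, -0.004], [0.132, 0.991, -0.001], [0.004, -0.001, -1.0]]
ft_force: [-0.2, 0.1, -1.7]
grip_width: 0.0558
grasp_force: 20.0
```

Emit:
{"fn": "step_arm", "kwargs": {"moves": [[0.6,0,0,0,0,0,0],[0.6,0,0,0,0,0,0],[0.6,0,0,0,0,0,0],[0.6,0,0,0,0,0,0],[0.6,0,0,0,0,0,0],[0.6,0,0,0,0,0,0],[0.6,0,0,0,0,0,0],[0.6,0,0,0,0,0,0],[0.6,0,0,0,0,0,0],[0.6,0,0,0,0,0,0]]}}

```text
time: 5.98
eef_pos: [0.5092, -0.2848, 0.1376]
eef_rot: [[-0.992, 0.128, 0.0], [0.128, 0.992, 0.0], [-0.0, 0.0, -1.0]]
ft_force: [-0.6, 0.4, -0.8]
grip_width: 0.0555
grasp_force: 20.0
```

```bash
python3 -c "
from g import *; goal([.511,-.2845,.0756],82.6)
f=grab('scene'); P=cloud(f);H=hsv(f); m=(H[...,0]>45)&(H[...,0]<95)&(H[...,1]>60)&(P[...,2]>.11)&(P[...,2]<.17)
q=P[m&(P[...,0]>.4)&(P[...,1]<-.2)];print(len(q),q.mean(0),q.min(0),q.max(0))
cv2.imwrite('pics/s2.png',cv2.resize(f['color'][90:230,60:240,::-1],(800,600)))"
```

```text
t 5.98 pos [ 0.5092 -0.2848  0.1376] now-tool mm [-1.766   0.5108 61.9985] in goal-tool mm [-1.7742  0.5168 61.9982] rot [0.0001 0.0001 0.0003] j [-10.  16.  43. 100. -12.  68. 119.] F [-0.6117  0.4085 -0.781 ] w 0.055527144601773944 g 19.999780654907227
278 [ 0.53   -0.2877  0.1477] [ 0.4647 -0.313   0.1288] [ 0.553  -0.2569  0.1689]
```

View pics/s2.png

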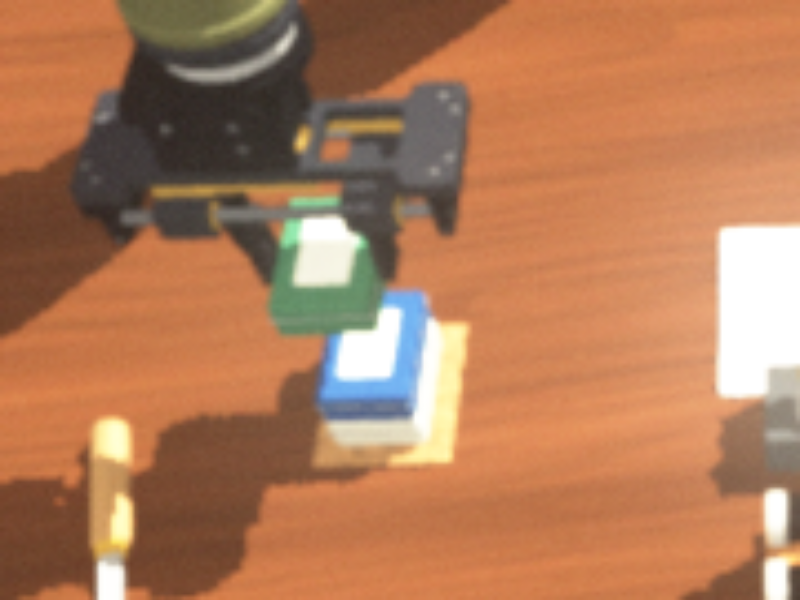

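The green tin hangs at (325,270), about in line with the blue column at (380,370). I'll check its tilt and front edge before lowering.

```bash
python3 -c "
from g import *
f=grab('scene'); P=cloud(f);X,Y,Z=P[...,0],P[...,1],P[...,2]
m=(X>.515)&(X<.56)&(Y<-.25)&(Y>-.32)&(Z>.142)&(Z<.16)
q=P[m];A=np.c_[q[:,:2],np.ones(len(q))];c=np.linalg.lstsq(A,q[:,2],rcond=None)[0];print(len(q),c,q[:,2].mean(),'at front',c@[.545,-.285,1],'centre',c@[.511,-.2845,1]);print(np.percentile(q[:,0],[98,100]),np.percentile(q[:,1],[1,99]))
m=(X>.49)&(X<.58)&(Y<-.24)&(Y>-.33)&(Z>.052)&(Z<.066)
q=P[m];print('blue front',np.percentile(q[:,0],[98,100]),np.percentile(q[:,1],[1,99]),q[:,2].mean())"
```

```text
331 [-0.0739 -0.0133  0.1851] 0.14942295383698276 at front 0.14859010120707053 centre 0.1510954967659531
[0.5516 0.5533] [-0.3187 -0.253 ]
blue front [0.5516 0.5543] [-0.314 -0.256] 0.0582059454977176
```

Emit:
{"fn": "step_arm", "kwargs": {"moves": [[0.6,-1,0,20,0,0,0],[0.6,0,0,20,0,0,0],[0.6,0,0,10,0,0,0],[0.6,0,0,5,0,0,0],[0.6,0,0,2,0,0,0],[0.6,0,0,2,0,0,0],[0.6,0,0,1,0,0,0],[0.6,0,0,1,0,0,0],[0.6,0,0,0,0,0,0],[0.6,0,0,0,0,0,0]]}}

```text
time: 6.92
eef_pos: [0.5105, -0.285, 0.077]
eef_rot: [[-0.992, 0.128, 0.001], [0.128, 0.992, -0.0], [-0.001, -0.0, -1.0]]
ft_force: [-0.6, -0.1, -0.6]
grip_width: 0.0558
grasp_force: 20.0
```

Emit:
{"fn": "step_arm", "kwargs": {"moves": [[0.6,0,0,1,0,0,0],[0.6,0,0,1,0,0,0],[0.6,0,0,1,0,0,0],[0.6,0,0,0,0,0,0],[0.6,0,0,0,0,0,0],[0.6,0,0,0,0,0,0],[0.6,0,0,0,0,0,0],[0.6,0,0,0,0,0,0],[0.6,0,0,0,0,0,0],[0.6,0,0,0,0,0,0]]}}

```text
time: 7.75
eef_pos: [0.5103, -0.2849, 0.074]
eef_rot: [[-0.992, 0.128, 0.0], [0.128, 0.992, 0.0], [-0.0, 0.0, -1.0]]
ft_force: [-1.2, 1.5, 4.8]
grip_width: 0.0559
grasp_force: 20.0
```

Emit:
{"fn": "step_arm", "kwargs": {"moves": [[0.33,0,0,0,0,0,0],[0.31,0,0,0,0,0,0],[0.28,0,0,0,0,0,0],[0.25,0,0,0,0,0,0],[0.2,0,0,0,0,0,0],[0.1,0,0,0,0,0,0],[0,0,0,0,0,0,0],[0,0,0,0,0,0,0],[0,0,0,-10,0,0,0],[0,0,0,-20,0,0,0]]}}

```text
time: 8.58
eef_pos: [0.5085, -0.284, 0.1021]
eef_rot: [[-0.992, 0.129, -0.005], [0.129, 0.992, 0.001], [0.005, 0.001, -1.0]]
ft_force: [0.4, 0.5, 0.8]
grip_width: 0.0863
grasp_force: 0.0
```

Emit:
{"fn": "step_arm", "kwargs": {"moves": [[0,0,0,-40,0,0,0],[0,0,0,-40,0,0,0],[0,0,0,-40,0,0,0],[0,5,30,0,0,0,0],[0,5,30,0,0,0,0],[0,5,30,0,0,0,0],[0,5,30,0,0,0,0],[0,5,30,0,0,0,0],[0,5,30,0,0,0,0],[0,0,0,0,0,0,0]]}}

```text
time: 9.42
eef_pos: [0.5039, -0.0952, 0.2242]
eef_rot: [[-0.993, 0.119, 0.001], [0.119, 0.993, 0.004], [-0.0, 0.004, -1.0]]
ft_force: [1.0, 0.5, -0.2]
grip_width: 0.0869
grasp_force: 0.0
```

```bash
python3 -c "
from g import *
goal([.474,.2922,.19],75)
for n in('top','scene'):
  f=grab(n); P=cloud(f);X,Y,Z=P[...,0],P[...,1],P[...,2]
  for nm,z0,z1 in(('green',.082,.094),):
    m=(X>.43)&(X<.6)&(Y<-.22)&(Y>-.35)&(Z>z0)&(Z<z1); q=P[m]
    A=np.c_[q[:,:2],np.ones(len(q))];c=np.linalg.lstsq(A,q[:,2],rcond=None)[0]
    print(n,nm,len(q),q[:,2].mean(),'slope',c[:2],cv2.minAreaRect((q[:,:2]*1000).astype(np.float32)))
cv2.imwrite('pics/s3.png',cv2.resize(f['color'][110:230,80:240,::-1],(800,600)))"
```

```text
t 9.42 pos [ 0.5039 -0.0952  0.2242] now-tool mm [ 75.937  380.8866  35.7774] in goal-tool mm [129.1289 366.439   34.1937] rot [ 0.0042 -0.0001  0.1421] j [-27.   1.  36. 103.  -1.  76.  92.] F [ 1.0064  0.4879 -0.2225] w 0.08690596595836135 g 0.0
top green 514 0.08822348803293811 slope [-0.0028 -0.0039] ((509.13232421875, -285.3674621582031), (56.80646896362305, 83.7473373413086), 82.13581848144531)
scene green 553 0.086513858109167 slope [-0.0032 -0.0055] ((509.2830810546875, -284.88720703125), (56.80241012573242, 85.3932876586914), 82.47048950195312)
```

View pics/s3.png

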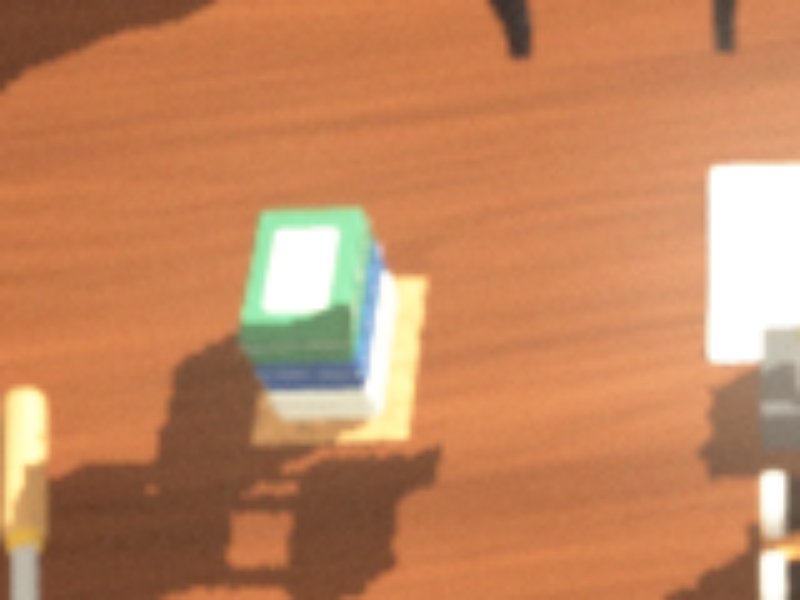

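Green tin sits flat at (305,280) on the column, in line (0.509,-0.285, yaw within 0.5°). Now the gun.

Emit:
{"fn": "step_arm", "kwargs": {"moves": [[0,8,38,0,0,0,0],[0,8,38,0,0,0,0],[0,8,38,0,0,0,0],[0,8,38,0,0,0,0],[0,8,38,0,0,0,0],[0,8,38,0,0,0,0],[0,8,38,0,0,0,0],[0,8,38,0,0,0,0],[0,8,38,0,0,0,0],[0,4,30,0,0,0,0]]}}

```text
time: 10.35
eef_pos: [0.476, 0.2781, 0.2241]
eef_rot: [[-0.992, 0.129, 0.001], [0.129, 0.992, 0.001], [-0.0, 0.001, -1.0]]
ft_force: [0.6, -0.3, -0.1]
grip_width: 0.087
grasp_force: 0.0
```

Emit:
{"fn": "step_arm", "kwargs": {"moves": [[0,0,0,30,0,0,0],[0,0,0,15,0,0,0],[0,0,0,0,0,0,0],[0,0,0,0,0,0,0],[0,0,0,0,0,0,0],[0,0,0,0,0,0,0],[0,0,0,0,0,0,0],[0,0,0,0,0,0,0],[0,0,0,0,0,0,0],[0,0,0,0,0,0,0]]}}

```text
time: 11.18
eef_pos: [0.4761, 0.2761, 0.179]
eef_rot: [[-0.992, 0.129, 0.001], [0.129, 0.992, 0.0], [-0.0, 0.001, -1.0]]
ft_force: [-0.2, 0.5, -0.6]
grip_width: 0.0868
grasp_force: 0.0
```

```bash
python3 -c "
from g import *
goal([.474,.2922,.054],83)
for n in('top','scene'):
  f=dict(np.load(n+'0.npz')); P=cloud(f);X,Y,Z=P[...,0],P[...,1],P[...,2];H=hsv(f)
  m=(X>.43)&(X<.52)&(Y<.34)&(Y>.24)&(Z>.060)&(Z<.095)
  q=P[m];print(n,len(q),q.min(0),q.max(0))
"
```

```text
t 11.18 pos [0.4761 0.2761 0.179 ] now-tool mm [  4.1719  15.5869 124.968 ] in goal-tool mm [  4.0082  15.6793 124.9618] rot [ 0.0005  0.0005 -0.0067] j [-47.   8.  16. 101.  -2.  71.  52.] F [-0.1712  0.4817 -0.5826] w 0.08678363664970969 g 0.0
top 23 [0.4595 0.2778 0.0602] [0.4841 0.2887 0.0946]
scene 87 [0.4681 0.2786 0.0603] [0.4898 0.3042 0.0943]
```

Emit:
{"fn": "step_arm", "kwargs": {"moves": [[0,4,15,0,0,0,0],[0,0,0,30,0,0,0],[0,0,0,30,0,0,0],[0,0,0,30,0,0,0],[0,0,0,20,0,0,0],[0,0,0,10,0,0,0],[0,0,0,4,0,0,0],[0,0,0,0,0,0,0],[0,0,0,0,0,0,0],[0,0,0,0,0,0,0]]}}

```text
time: 12.02
eef_pos: [0.475, 0.2925, 0.0563]
eef_rot: [[-0.992, 0.128, 0.002], [0.128, 0.992, 0.002], [-0.002, 0.002, -1.0]]
ft_force: [-0.7, -0.4, 0.6]
grip_width: 0.0869
grasp_force: 0.0
```

```bash
python3 -c "
from g import *
goal([.474,.2922,.054],83)
"
```

```text
t 12.02 pos [0.475  0.2925 0.0563] now-tool mm [ 0.9527 -0.4496  2.262 ] in goal-tool mm [ 0.9507 -0.4381  2.2651] rot [ 0.0023  0.0021 -0.0066] j [-47.  15.  15. 108.  -5.  57.  52.] F [-0.6896 -0.4156  0.6146] w 0.08694916756558822 g 0.0
```

Emit:
{"fn": "step_arm", "kwargs": {"moves": [[0.5,1,0,1,0,0,0],[0.6,0,0,0,0,0,0],[0.9,0,0,0,0,0,0],[0.9,0,0,0,0,0,0],[0.9,0,0,0,0,0,0],[0.9,0,0,0,0,0,0],[0.9,0,0,0,0,0,0],[0.9,0,0,0,0,0,0],[0.9,0,0,0,0,0,0],[0.9,0,0,0,0,0,0]], "squeeze": 45}}

```text
time: 12.85
eef_pos: [0.4729, 0.2919, 0.0535]
eef_rot: [[-0.992, 0.129, 0.0], [0.129, 0.992, 0.001], [-0.0, 0.001, -1.0]]
ft_force: [1.3, 4.2, -4.2]
grip_width: 0.028
grasp_force: 8.2
```

Emit:
{"fn": "step_arm", "kwargs": {"moves": [[0.9,0,0,-5,0,0,0],[0.9,0,0,-10,0,0,0],[0.9,0,0,-15,0,0,0],[0.9,0,0,-20,0,0,0],[0.9,0,0,-25,0,0,0],[0.9,0,0,-30,0,0,0],[0.9,0,0,-30,0,0,0],[0.9,0,0,-20,0,0,0],[0.9,0,0,0,0,0,0],[0.9,0,0,0,0,0,0]]}}

```text
time: 13.68
eef_pos: [0.4733, 0.2913, 0.2099]
eef_rot: [[-0.992, 0.129, 0.002], [0.129, 0.992, 0.001], [-0.002, 0.001, -1.0]]
ft_force: [-0.4, -0.5, -2.8]
grip_width: 0.0274
grasp_force: 49.9
```

```bash
python3 -c "
from g import *
goal([.474,.2922,.210],83)
for n in('top','scene'):
  f=grab(n)
  if n=='scene': cv2.imwrite('pics/s4.png',cv2.resize(f['color'][70:160,290:410,::-1],(800,600),interpolation=cv2.INTER_CUBIC))
  np.savez(n+'1.npz',**f)
"
```

```text
t 13.68 pos [0.4733 0.2913 0.2099] now-tool mm [-0.5547  0.9603 -0.1139] in goal-tool mm [-0.5612  0.9563 -0.1158] rot [ 0.0011  0.0015 -0.007 ] j [-48.   7.  15.  98.  -2.  75.  50.] F [-0.3545 -0.5256 -2.7933] w 0.02737077305296682 g 49.88948655780405
```

View pics/s4.png

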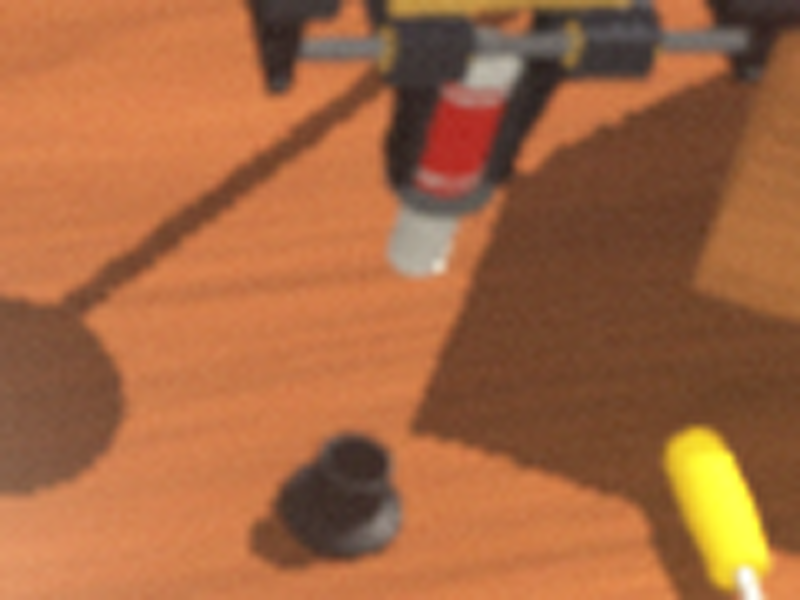

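The gun is held upright; flange just under the fingertips at (445,190), nose at (420,240), stand empty at (345,495). Check the gun's tilt in the grip.

```bash
python3 -c "
from g import *
from scipy.optimize import least_squares
f=dict(np.load('scene1.npz')); P=cloud(f);X,Y,Z=P[...,0],P[...,1],P[...,2]; H=hsv(f)
near=(abs(X-.474)<.04)&(abs(Y-.292)<.03)
s=H[...,1]; h=H[...,0]
red=near&((h<6)|(h>174))&(s>150)&(Z>.19)&(Z<.27)
nose=near&(s<80)&(Z>.155)&(Z<.198)&(H[...,2]>90)
print(red.sum(),nose.sum(),P[nose].min(0),P[nose].max(0),P[red].min(0),P[red].max(0))
def res(p):
  o=np.array([p[0],p[1],.21]); d=np.array([p[2],p[3],1]); d/=np.linalg.norm(d)
  r=lambda q,R_: np.linalg.norm(np.cross(q-o,d),axis=1)-R_
  return np.r_[r(P[red],.014),r(P[nose],.012)]
r=least_squares(res,[.474,.292,0,0],loss='soft_l1',f_scale=.001);print(r.x,np.abs(r.fun).mean())
s_=robot.observe();print(s_['eef_pos'])
"
```

```text
105 67 [0.474  0.2784 0.1622] [0.486  0.2992 0.1911] [0.4766 0.2778 0.2142] [0.4879 0.3053 0.2494]
[ 0.4726  0.2909  0.001  -0.0016] 0.0008098274272766182
[0.472  0.2907 0.2072]
```

```bash
cat >> g.py <<'E'
n=np.array([-.343*np.cos(np.radians(8)),.343*np.sin(np.radians(8)),.939]); n/=np.linalg.norm(n)
SEAT=np.array([.583,-.0193,.070])
def nip(h,**k): goal(SEAT+(.0475+h)*n,82,-n)
E
python3 -c "
from g import *
goal([.545,-.014,.21],83); nip(.04)"
```

```text
t 13.78 pos [0.472  0.2907 0.2072] now-tool mm [-111.6185 -292.8054   -2.3909] in goal-tool mm [-109.6297 -293.552    -2.82  ] rot [-0.0022 -0.002  -0.0068] j [-48.   7.  15.  99.  -2.  75.  50.] F [-0.2026  0.3396 -1.2932] w 0.027640394612771266 g 49.88845818210393
t 13.78 pos [0.472  0.2907 0.2072] now-tool mm [-120.078  -292.7261   55.4041] in goal-tool mm [ -96.7424 -291.5538   93.8838] rot [-0.0003 -0.3522  0.0109] j [-48.   7.  15.  99.  -2.  75.  50.] F [-0.2026  0.3396 -1.2932] w 0.027640394612771266 g 49.88845818210393
```

Emit:
{"fn": "step_arm", "kwargs": {"moves": [[0.9,-11,-30,-1,0,0,0],[0.9,-11,-30,0,0,0,0],[0.9,-11,-30,0,0,0,0],[0.9,-11,-30,0,0,0,0],[0.9,-11,-30,0,0,0,0],[0.9,-11,-30,0,0,0,0],[0.9,-11,-30,0,0,0,0],[0.9,-11,-28,0,0,0,0],[0.9,-11,-28,0,0,0,0],[0.9,-11,-27,0,0,0,0]], "squeeze": 50}}

```text
time: 14.62
eef_pos: [0.543, -0.0149, 0.2076]
eef_rot: [[-0.992, 0.129, -0.004], [0.129, 0.992, -0.001], [0.004, -0.001, -1.0]]
ft_force: [-0.5, 0.6, -1.5]
grip_width: 0.0273
grasp_force: 54.6
```

Emit:
{"fn": "step_arm", "kwargs": {"moves": [[0.9,0,0,0,0,-0.07,0],[0.9,0,0,0,0,-0.07,0],[0.9,0,0,0,0,-0.07,0],[0.9,0,0,0,0,-0.07,0],[0.9,0,0,0,0,-0.072,0],[0.9,0,0,0,0,0,0],[0.9,0,0,0,0,0,0],[0.9,0,0,0,0,0,0],[0.9,0,0,0,0,0,0],[0.9,0,0,0,0,0,0]]}}

```text
time: 15.45
eef_pos: [0.5451, -0.0133, 0.2096]
eef_rot: [[-0.931, 0.129, 0.341], [0.121, 0.992, -0.045], [-0.344, -0.001, -0.939]]
ft_force: [0.2, 0.1, -2.1]
grip_width: 0.0276
grasp_force: 54.6
```

```bash
python3 -c "
from g import *
nip(.04)"
```

```text
t 15.45 pos [ 0.5451 -0.0133  0.2096] now-tool mm [11.9378 -0.6747 56.8019] in goal-tool mm [11.8656 -0.6295 56.8176] rot [0.0029 0.0012 0.0098] j [-32. -11.  25. 117.  12.  54.  71.] F [ 0.2407  0.0681 -2.1053] w 0.0275588616480311 g 54.619439989328384
```

Emit:
{"fn": "step_arm", "kwargs": {"moves": [[0.9,6,-1,10,0,0,0],[0.9,6,0,15,0,0,0],[0.9,0,0,15,0,0,0],[0.9,0,0,10,0,0,0],[0.9,0,0,7,0,0,0],[0.9,0,0,5,0,0,0],[0.9,0,0,0,0,0,0],[0.9,0,0,0,0,0,0],[0.9,0,0,0,0,0,0],[0.9,0,0,0,0,0,0]]}}

```text
time: 16.28
eef_pos: [0.5547, -0.0152, 0.148]
eef_rot: [[-0.93, 0.128, 0.343], [0.121, 0.992, -0.044], [-0.346, 0.001, -0.938]]
ft_force: [-0.1, -0.2, -3.0]
grip_width: 0.0273
grasp_force: 54.6
```

```bash
python3 -c "
from g import *
nip(.03)
f=grab('scene'); np.savez('scene2.npz',**f)
cv2.imwrite('pics/s5.png',cv2.resize(f['color'][125:203,203:307,::-1],(800,600),interpolation=cv2.INTER_CUBIC))
from scipy.optimize import least_squares
P=cloud(f);X,Y,Z=P[...,0],P[...,1],P[...,2]; H=hsv(f);h=H[...,0];s=H[...,1]
d0=n
e=robot.observe()['eef_pos']; a=(P-e)@n; rad=np.linalg.norm(np.cross(P-e,n),axis=-1)
red=(rad<.03)&((h<6)|(h>174))&(s>150)&(a>-.01)&(a<.06)
nose=(rad<.03)&(a>-.045)&(a<-.012)&(s<90)
def res(p):
  o=e; d=np.array([p[2],p[3],n[2]]); d=d/np.linalg.norm(d); o=np.array([p[0],p[1],e[2]])
  r=lambda q,R_: np.linalg.norm(np.cross(q-o,d),axis=1)-R_
  return np.r_[r(P[red],.014),r(P[nose],.012)]
r=least_squares(res,[e[0],e[1],n[0],n[1]],loss='soft_l1',f_scale=.001);print(red.sum(),nose.sum(),r.x,n,e,np.abs(r.fun).mean())
# seat fits, known axis, from start frames
for nm in('top','scene'):
  f=dict(np.load(nm+'0.npz'));P=cloud(f);H=hsv(f)
  b=(P-SEAT)@n; rad=np.linalg.norm(np.cross(P-SEAT,n),axis=-1)
  side=(rad<.017)&(b>-.03)&(b<.022)
  q=P[side]; bb=b[side]
  # radial profile: stem
  rp=lambda t: np.where(t>9,0,0)
  from numpy import interp
  def R2(p):
    o=np.array([p[0],p[1],.07]); l=(q-o)@n; rr=np.linalg.norm(np.cross(q-o,n),axis=1)
    R_=np.interp(l,[-.03,0,.0001,.004,.009,.013,.016,.020],[.012,.012,.0055,.0055,.009,.0055,.0055,.002]); 
    return rr-R_
  r=least_squares(R2,SEAT[:2],loss='soft_l1',f_scale=.001);print(nm,len(q),r.x,np.abs(r.fun).mean())
"
```

```text
t 16.28 pos [ 0.5547 -0.0152  0.148 ] now-tool mm [-0.0487 -0.1181  5.6104] in goal-tool mm [-0.0669 -0.0932  5.6107] rot [0.0043 0.0031 0.01  ] j [-32.  -6.  27. 121.  10.  45.  72.] F [-0.1058 -0.1928 -2.9975] w 0.02734199342373569 g 54.61936434265226
1 92 [ 0.5543 -0.0154 -0.3303  0.031 ] [-0.3398  0.0478  0.9393] [ 0.5546 -0.0152  0.148 ] 0.0007683223374357895
top 79 [ 0.5832 -0.0194] 0.002305344513657845
scene 153 [ 0.583  -0.0187] 0.002639602215058535
```

View pics/s5.png

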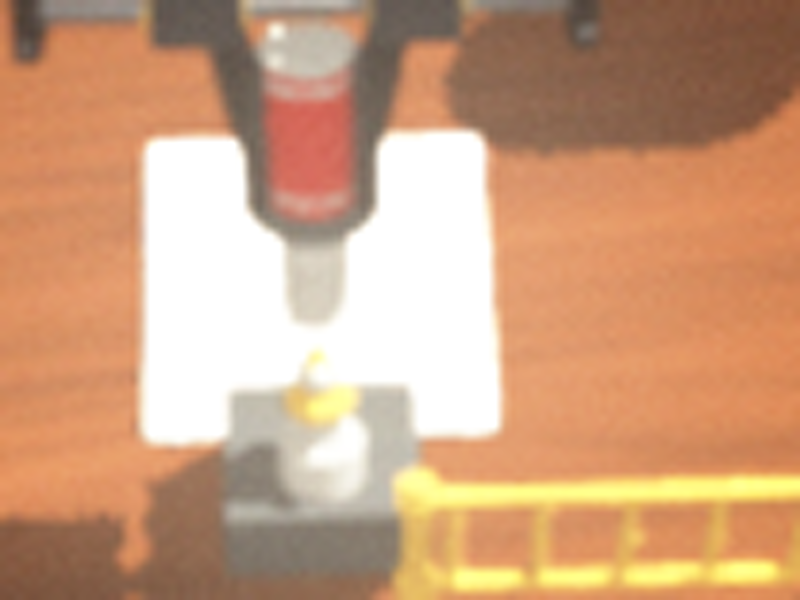

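Mouth (315,315), tip (317,355) and shoulder (322,405) line up; both fits put the seat within 1 mm of the planned one. Advance along the axis.

Emit:
{"fn": "step_arm", "kwargs": {"moves": [[0.9,0,0,7,0,0,0],[0.9,0,0,6,0,0,0],[0.9,0,0,4,0,0,0],[0.9,0,0,3,0,0,0],[0.9,0,0,2,0,0,0],[0.9,0,0,1,0,0,0],[0.9,0,0,0,0,0,0],[0.9,0,0,0,0,0,0],[0.9,0,0,0,0,0,0],[0.9,0,0,0,0,0,0]]}}

```text
time: 17.17
eef_pos: [0.5614, -0.0163, 0.1251]
eef_rot: [[-0.931, 0.128, 0.34], [0.121, 0.992, -0.044], [-0.343, -0.0, -0.939]]
ft_force: [-4.8, 1.3, -2.1]
grip_width: 0.0273
grasp_force: 54.5
```

```bash
python3 -c "
from g import *
nip(.0)"
```

```text
t 17.17 pos [ 0.5614 -0.0163  0.1251] now-tool mm [-1.6019 -0.0373 11.7805] in goal-tool mm [-1.6047  0.0215 11.7802] rot [0.0036 0.0002 0.0103] j [-32.  -3.  28. 121.   8.  42.  74.] F [-4.76    1.2587 -2.1316] w 0.0273357679507597 g 54.51376504730433
```

Emit:
{"fn": "step_arm", "kwargs": {"moves": [[0.9,1,0,0,0,0,0],[0.9,1,0,0,0,0,0],[0.9,0,0,0,0,0,0],[0.9,0,0,0,0,0,0],[0.9,0,0,0,0,0,0],[0.9,0,0,0,0,0,0],[0.9,0,0,0,0,0,0],[0.9,0,0,0,0,0,0],[0.9,0,0,0,0,0,0],[0.9,0,0,0,0,0,0]]}}

```text
time: 18.0
eef_pos: [0.5606, -0.0161, 0.1253]
eef_rot: [[-0.931, 0.128, 0.343], [0.121, 0.992, -0.044], [-0.346, 0.0, -0.938]]
ft_force: [-3.6, 0.3, 3.1]
grip_width: 0.0272
grasp_force: 54.4
```

```bash
python3 -c "
from g import *
nip(.0)"
```

```text
t 18.0 pos [ 0.5606 -0.0161  0.1253] now-tool mm [-2.2428 -0.1279 12.1889] in goal-tool mm [-2.2755 -0.0565 12.1833] rot [0.004  0.0026 0.0101] j [-32.  -3.  28. 122.   8.  42.  74.] F [-3.6459  0.2784  3.0516] w 0.0271552449661481 g 54.38641740940511
```

Emit:
{"fn": "step_arm", "kwargs": {"moves": [[0.9,0.5,0,1,0,0,0],[0.9,0,0,1,0,0,0],[0.9,0,0,1,0,0,0],[0.9,0,0,1,0,0,0],[0.9,0,0,1,0,0,0],[0.9,0,0,1,0,0,0],[0.9,0,0,1,0,0,0],[0.9,0,0,1,0,0,0],[0.9,0,0,0,0,0,0],[0.9,0,0,0,0,0,0]]}}

```text
time: 18.83
eef_pos: [0.5622, -0.0165, 0.1166]
eef_rot: [[-0.931, 0.128, 0.341], [0.12, 0.992, -0.045], [-0.344, -0.0, -0.939]]
ft_force: [3.3, 0.1, -7.2]
grip_width: 0.0268
grasp_force: 54.9
```

```bash
python3 -c "
from g import *
nip(.0)
s=robot.observe();print('tool force',s['eef_rot'].T@(s['ft_force']+[0,0,2.5]),s['moment'])"
```

```text
t 18.83 pos [ 0.5622 -0.0165  0.1166] now-tool mm [-3.6846  0.048   3.4418] in goal-tool mm [-3.6879  0.0976  3.4371] rot [0.0034 0.0012 0.0103] j [-32.  -2.  28. 122.   8.  41.  74.] F [ 3.3459  0.075  -7.1528] w 0.026811804328495423 g 54.899241705425084
tool force [-1.5048  0.5059  5.5071] [ 0.1378  0.2678 -0.0019]
```

Emit:
{"fn": "step_arm", "kwargs": {"moves": [[0.9,-0.5,0,1,0,0,0],[0.9,0,0,1,0,0,0],[0.9,0,0,1,0,0,0],[0.9,0,0,1,0,0,0],[0.9,0,0,1,0,0,0],[0.9,0,0,1,0,0,0],[0.9,0,0,0,0,0,0],[0.9,0,0,0,0,0,0],[0.9,0,0,0,0,0,0],[0.9,0,0,0,0,0,0]]}}

```text
time: 19.67
eef_pos: [0.5652, -0.0168, 0.1121]
eef_rot: [[-0.931, 0.128, 0.342], [0.121, 0.992, -0.044], [-0.345, 0.0, -0.939]]
ft_force: [-3.5, -0.5, 4.2]
grip_width: 0.0277
grasp_force: 54.2
```

```bash
python3 -c "
from g import *
nip(.0)
s=robot.observe();print('tool force',s['eef_rot'].T@(s['ft_force']+[0,0,2.5]),s['moment'])"
```

```text
t 19.67 pos [ 0.5652 -0.0168  0.1121] now-tool mm [-2.4723 -0.0485 -1.8148] in goal-tool mm [-2.4687 -0.0307 -1.8201] rot [0.0039 0.0022 0.0101] j [-32.  -2.  28. 122.   7.  40.  75.] F [-3.4814 -0.4868  4.2471] w 0.02765135050434032 g 54.249786785803735
tool force [ 0.8527 -0.9288 -7.5027] [-0.0448  1.0898 -0.0824]
```

Emit:
{"fn": "step_arm", "kwargs": {"moves": [[0.9,0,0,1.5,0,0,0],[0.9,0,0,1.5,0,0,0],[0.9,0,0,1.5,0,0,0],[0.9,0,0,1.5,0,0,0],[0.9,0,0,1.5,0,0,0],[0.9,0,0,1.5,0,0,0],[0.9,0,0,1,0,0,0],[0.9,0,0,1,0,0,0],[0.9,0,0,0,0,0,0],[0.9,0,0,0,0,0,0]]}}

```text
time: 20.5
eef_pos: [0.5688, -0.0171, 0.1034]
eef_rot: [[-0.931, 0.129, 0.342], [0.121, 0.992, -0.043], [-0.344, 0.001, -0.939]]
ft_force: [-17.1, 0.9, 22.5]
grip_width: 0.0271
grasp_force: 53.6
```

```bash
python3 -c "
from g import *
nip(.0)
s=robot.observe();print('tool force',s['eef_rot'].T@(s['ft_force']+[0,0,2.5]),s['moment'])"
```

```text
t 20.5 pos [ 0.5688 -0.0171  0.1034] now-tool mm [ -2.0401  -0.1338 -11.1504] in goal-tool mm [ -2.0263  -0.1651 -11.1525] rot [0.0046 0.0014 0.0097] j [-32.  -0.  28. 122.   6.  39.  75.] F [-17.0569   0.8504  22.5075] w 0.027078419570168297 g 53.61454338300973
tool force [  7.3701  -1.3265 -29.3421] [-0.2667  2.6909 -0.1393]
```

Emit:
{"fn": "step_arm", "kwargs": {"moves": [[0.9,1,0,0,0,0,0],[0.9,1,0,0,0,0,0],[0.9,0,0,0,0,0,0],[0.9,0,0,0,0,0,0],[0.9,0,0,0,0,0,0],[0.9,0,0,0,0,0,0],[0.9,0,0,0,0,0,0],[0.9,0,0,0,0,0,0],[0.9,0,0,0,0,0,0],[0.9,0,0,0,0,0,0]]}}

```text
time: 21.33
eef_pos: [0.5684, -0.0171, 0.1034]
eef_rot: [[-0.93, 0.129, 0.345], [0.121, 0.992, -0.044], [-0.348, 0.001, -0.938]]
ft_force: [-10.9, -0.3, 19.8]
grip_width: 0.0272
grasp_force: 53.9
```

```bash
python3 -c "
from g import *
from scipy.optimize import least_squares
nip(.0)
s=robot.observe();print('tool force',s['eef_rot'].T@(s['ft_force']+[0,0,2.5]),s['moment'])
f=grab('scene'); np.savez('scene3.npz',**f)
cv2.imwrite('pics/s6.png',cv2.resize(f['color'][125:203,203:307,::-1],(800,600),interpolation=cv2.INTER_CUBIC))
P=cloud(f);H=hsv(f);h=H[...,0];sa=H[...,1]
e=s['eef_pos']; a=(P-e)@n; rad=np.linalg.norm(np.cross(P-e,n),axis=-1)
red=(rad<.03)&((h<8)|(h>172))&(sa>120)&(a>-.01)&(a<.06)
nose=(rad<.016)&(a>-.046)&(a<-.012)&(sa<90)
q=P[red];print('red',red.sum(),'a range',a[red].min(),a[red].max())
for nm,m in(('red',red),('nose',nose)):
  # fit axis with radius
  R_=.014 if nm=='red' else .012
  def res(p): return np.linalg.norm(np.cross(P[m]-np.array([p[0],p[1],e[2]]),n),axis=1)-R_
  r=least_squares(res,e[:2],loss='soft_l1',f_scale=.001);print(nm,m.sum(),r.x-e[:2],np.abs(r.fun).mean())
"
```

```text
t 21.33 pos [ 0.5684 -0.0171  0.1034] now-tool mm [ -2.4341  -0.1062 -11.0886] in goal-tool mm [ -2.3806  -0.1363 -11.0999] rot [0.0048 0.0049 0.0096] j [-32.  -1.  28. 122.   6.  39.  75.] F [-10.8622  -0.3215  19.7868] w 0.027218618727859974 g 53.901235135272145
tool force [  2.3105  -1.6889 -24.6293] [-0.3487  1.7028 -0.1868]
red 118 a range 0.006086554009345998 0.04149730982354085
red 118 [-0.0009 -0.0002] 0.0009437166869622068
nose 85 [-0.0007  0.0002] 0.0008803669567389942
```

View pics/s6.png

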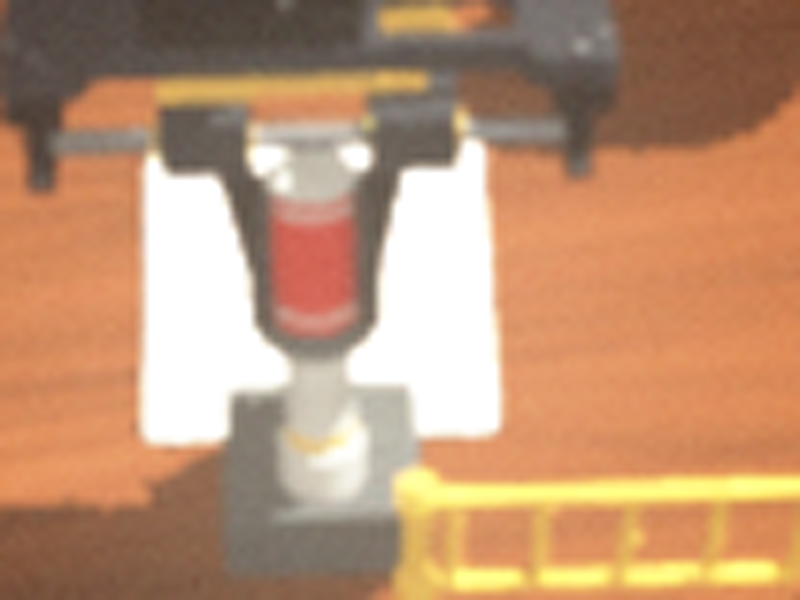

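The gun's nose sits in line on the nipple with the brass shoulder sunk into its sleeve (320,440). The gate is shut, and an axial push of about 25 N (above the spring's 12.8 N) shows it is bottomed. Handing in.

```bash
python3 -c "
from h import *
print(robot.sign_off()); print(robot.observe()['time'])"
```

```text
the job is handed in; nothing more can be done
None
the job is handed in; nothing more can be done
```

The green tin is stacked squarely on the column and let go. The gun is snapped onto the nipple and held pressed fully in with the grip kept, and I handed the job in at about 21 s; the sign-off returned no verdict.

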